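# Grade mill balls on a tipping bar sieve

## Task

Grade the grinding balls on the tipping sieve: push its blue handle over gently so the tray tilts a little and the small balls all drop between the bars into the blue pan, while the large ones stay on the tray. Only then tip the tray well over so that all the large balls roll off the lip into the red bin, and let it back down onto its rest. Do not disturb the jar, the bottle or the brush.

Things in the scene. Friction and masses are not known exactly. Their poses are not given: they have to be found in the camera images.
- sieve_tray (a joint): Tilt of the sieve tray about its trunnions, rad. 0 = down on its rest (loading end 0.087 low, so balls stay put; start); grows as the lip goes down, level at 0.087, stop at 1.05. Falls back to 0 by its own weight when let go. At about 0.12 to 0.25 balls run gently down the bars and large ones stop at the lip; they leave over it only past 0.53 (0.75 to 0.95 empties it freely).
- tray_pivot (a point): Middle of the tilt axis, 140 mm above the bench. Frame turns with the tray: x towards the lip, y along the tilt axis, z up from the deck. Steel tray 144 mm wide, side walls up to z = 33 mm. Blank loading apron from x = -230 to -130 mm, top at z = -12; then five lengthwise 8 mm round bars with 26 mm gaps to x = 30, tops at z = -12; then the lip.
- lip_edge (a point): Middle of the open end of the tray's discharge lip, at x = 92, z = 12 mm in the tray_pivot frame. The lip is a blank sheet 80 mm long that climbs 0.436 rad against the deck, from x = 20, z = -22 mm. Same axes as tray_pivot.
- handle_mid (a point): Middle of the hoop handle's cross bar: blue grip 21 mm thick, 120 mm long along the tray's y, held by two flat arms 151 mm apart rising from the trunnions. 165 mm from the tilt axis, at x = -57, z = 155 mm in the tray_pivot frame. At rest it leans back to the loading end, 289 mm above the bench. Pushed level towards the lip (8 to 15 N, less once the balls have run) it tilts the tray.
- grader: The fixed steel stand of the tipping sieve: foot rails, A-frames with the trunnions, rest bar. 335 mm by 196 mm. Origin on the bench under the tilt axis; x towards the discharge lip, y along the tilt axis, z up.
- small_pan: Blue open pan under the bars, fixed in the stand, 215 x 150 x 45 mm, wall 3 mm, long side along its x (same axes as grader). Origin: centre of its underside, 55 mm behind the tilt axis.
- large_bin: Red open bin in front of the lip, fixed to the stand, 180 x 180 mm, wall 4 mm, low side (50 mm) facing the tray, 85 mm at the far side. Origin: centre of its underside, 152 mm beyond the tilt axis; same axes as grader.
- mill_jar: Bystander: white ceramic mill jar with clamped lid, 116 mm diameter, 183 mm high, 1.4 kg; origin under its centre.
- wash_bottle: Bystander: white plastic bottle with red cap, 66 mm diameter, 150 mm high; origin under its centre.
- bench_brush: Bystander: bench brush lying on the table beyond the sieve; origin under its middle, x along it.
- large0_center (a point): Centre of a large white ceramic grinding ball, 40 mm diameter, 125 g; starts on the apron against the tray's end wall.
- large1_center (a point): Centre of a large white ceramic grinding ball, 40 mm diameter, 125 g; starts on the apron against the tray's end wall.
- large2_center (a point): Centre of a large white ceramic grinding ball, 40 mm diameter, 125 g; starts on the apron against the tray's end wall.
- small0_center (a point): Centre of a small white ceramic grinding ball, 20 mm diameter, 16 g; starts on the apron in front of the large ones.
- small1_center (a point): Centre of a small white ceramic grinding ball, 20 mm diameter, 16 g; starts on the apron in front of the large ones.
- small2_center (a point): Centre of a small white ceramic grinding ball, 20 mm diameter, 16 g; starts on the apron in front of the large ones.
- small3_center (a point): Centre of a small white ceramic grinding ball, 20 mm diameter, 16 g; starts on the apron in front of the large ones.
- small4_center (a point): Centre of a small white ceramic grinding ball, 20 mm diameter, 16 g; starts on the apron in front of the large ones.

How it is judged:
By the outcome, as a careful person would: the job done as asked, in the order asked, and still so for the second after the job is handed in, with the robot touching nothing.
It also fails if it takes over 51 s, if anything falls off the work surface, if the arm or the gripper's body presses on something with over 40 N, if the wrist force passes 120 N, or if a joint passes its speed limit or range.

## Robot

A 6-joint arm with a two-finger parallel gripper is mounted at the origin on the work surface. World frame = base frame: x ahead of the robot, y to its left, z up, the work surface at z = 0. Lengths are in mm, angles in degrees, forces in N, time in s.
With the tool pointing down it reaches from about 350 to 850 mm from the base axis. Payload 8.1 kg.
Tool frame: the origin (TCP) lies on the centre line of the jaws, within the pads' length; the fingertips stand 19 mm ahead of it and the grasp point (between the pads) is the TCP; z points along the fingers, y is the line along which they close (so a half turn about z gives the same grasp; the last joint's range is limited). The gripper opens to 85 mm and grips with 20 to 120 N. Pads are 22 mm wide; open, the fingers measure 114 mm over their backs; the gripper's body (76 mm by 85 mm) begins 54 mm behind the grasp point. The pads swing forward as they close: fully open they stand 13 mm farther back than shut.
Start: joints at [58.132, 7.471, 85.268, -0, 87.261, -4.893], TCP at [272.14, 534.738, 250.292] pointing down, gripper open.
Joint ranges: [-169.43, 169.43], [-51.17, 129.36], [1.28, 143.12], [-76.62, 256.62], [0, 156.53], [-152.29, 152.29]. Speed limits (degrees/s): [136.94, 136.94, 159.86, 180, 180, 180].

## Interface

Orientations are given as [roll, pitch, yaw] about the fixed x, y, z axes, in that order (R = Rz(yaw) Ry(pitch) Rx(roll)).
In Python, from bench import r gives the robot as it stands. The module is installed in compiled form; this text tells all that it offers.
- The arm moves only by the tool servo_tool, never from a script. Its arguments are lists of equal length, an entry for each row: "fingers": the finger opening in m, from 0 to 0.0854; "linear": the shift along the tool's x, y, z in m, a list of three; "rotation": the turn, a rotation vector about the tool's x, y, z in degrees, a list of three. A call has 1 to 10 rows; each row is the pose to reach, as a shift and turn from the pose commanded when the call began, along the tool's axes at that moment; what a row does not reach only later rows make up. A row lasts 1/10 s, in which the tool goes at most 50 mm and 8.59 degrees, less where a joint would pass 70% of its speed; a pose out of reach is approached as far as the arm can. A call with a gripper value outside its range is refused whole. The fingers move at their own pace and stop on an object; "force" is the grip in N (left out, the last holds). Time passes only in rows, so rows that repeat a pose let the fingers close. It gives the time, the measured TCP pose, the force, the opening and the grip force at its end, in the units of the state.
- r.sense(): the state, without advancing time (a new reading comes with each control period).
- r.snapshot(name): name is "scene" or "side" or "wrist"; returns a dict with "frame" (420x560x3 uint8, red, green, blue), "fx", "fy", "cx", "cy" (pixels), "k1" (the pictures are not rectified: a ray, as slopes to the right and down, at radius r is drawn at 1 + k1 r^2 times it, then the intrinsics apply), "camera_from_world" (4x4, takes a point from world to camera coordinates). Camera axes: x right, y up, looking along -z (the intrinsics and any distortion apply to the point x, -y, -z); pixel columns grow to the right and rows downward; lengths in mm; the calibration is good to about 2 mm. A picture is of the moment at which its call begins. There is no depth.
- r.hand_in(): hands the job in; it is judged then, once.
The state is a dict: "time": time; "joint_pos": joint angles; "qd": joint speeds; "joint_efforts": joint torques, N m; "tool_pos": TCP position; "tcp_rot": TCP orientation; "ft_force": force on the tool from outside, world axes, zero at the start; "wrist_torque": the same for the moment, N m; "finger_gap": finger opening in mm; "grip_force": force on a finger pad.
Only numpy, scipy, OpenCV 4.12 (cv2) and the standard library are available. Lean on these libraries where they do the work, as an engineer would, in place of code of your own. Each camera call takes 0.05 s, during which the arm holds its last target. There are 200 camera calls.

## Working session

There is one attempt and no reset: what is moved stays moved. The work goes in short steps, Python scripts to look and compute and a tool call to move; the robot and the scene stay as the last step left them, time stands still between calls to the robot, and variables do not carry over. Pictures are saved under pics/ and viewed, at most 10 in all, crops included, and the job is handed in when it is done.

Besides the shell and the picture viewer there is one more tool, called after "Emit:" as a command line: name --argument value ..., lists and objects as JSON in quotes. servo_tool: Moves the arm, as the interface text tells. Its arguments: {"type":"object","properties":{"fingers":{"type":"array","items":{"type":"number"}},"linear":{"type":"array","items":{"type":"array","items":{"type":"number"}}},"rotation":{"type":"array","items":{"type":"array","items":{"type":"number"}}},"force":{"type":"number"}},"required":["fingers","linear","rotation"]}

```bash
mkdir -p pics
python3 - <<'E'
from bench import r
import cv2,pickle,numpy as np
S={}
for n in("scene","side"):
    s=r.snapshot(n);S[n]=s;cv2.imwrite(f"pics/{n}0.png",s["frame"][:,:,::-1])
    print(n,s["fx"],s["cx"],s["cy"],s["k1"]);print(np.round(np.linalg.inv(s["camera_from_world"]),3))
pickle.dump(S,open("s0.pkl","wb"))
q=r.sense();print(q["time"],q["tool_pos"],q["tcp_rot"],q["ft_force"],q["finger_gap"])
E
```

```text
scene 459.2066192613551 279.28343248547935 208.2656434960287 0.052683813024445365
[[-4.970000e-01 -6.800000e-01  5.390000e-01  1.313836e+03]
 [ 8.680000e-01 -3.750000e-01  3.260000e-01  4.357960e+02]
 [-1.900000e-02  6.300000e-01  7.760000e-01  1.176557e+03]
 [ 0.000000e+00  0.000000e+00  0.000000e+00  1.000000e+00]]
side 446.1403805678423 278.29847574545346 213.4316416204057 -0.13203068696618112
[[ 9.170000e-01  2.380000e-01 -3.190000e-01  1.345910e+02]
 [-3.980000e-01  5.730000e-01 -7.170000e-01 -1.075657e+03]
 [ 1.200000e-02  7.840000e-01  6.200000e-01  1.105083e+03]
 [ 0.000000e+00  0.000000e+00  0.000000e+00  1.000000e+00]]
0.1 [271.89068243 534.33111541 249.32275853] [-1.79903098e+02 -8.92783141e-03  1.53024920e+02] [ 0.00374053 -0.46720849  0.38077115] 85.19944408759237
```

View pics/scene0.png

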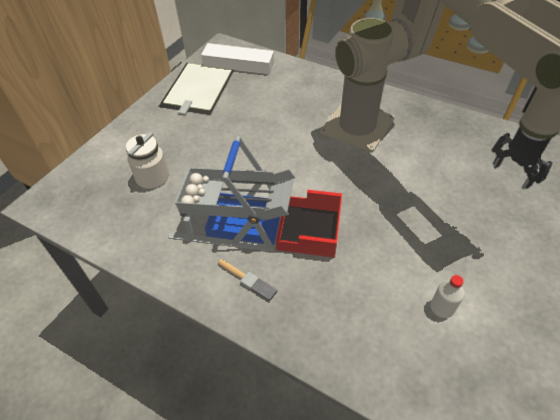

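View pics/side0.png

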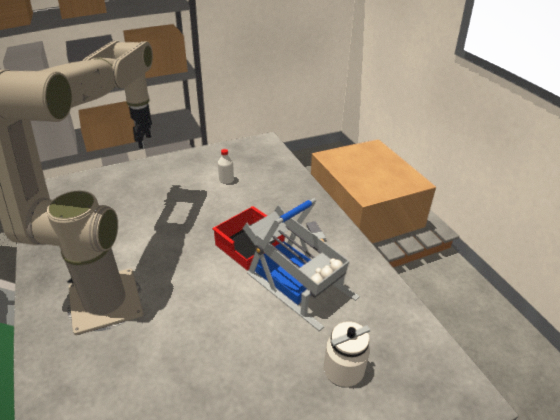

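The scene view shows the blue grip from about (226,172) to (238,145), the balls near (195,188) and the red bin near (311,222). The side view has the grip from (283,218) to (313,202) and the balls near (328,268). Next I triangulate the grip ends and the red bin.

```bash
cat > h.py <<'E'
import numpy as np,cv2
def ray(s,p):
    K=np.array([[s["fx"],0,s["cx"]],[0,s["fy"],s["cy"]],[0,0,1.]])
    u=cv2.undistortPoints(np.array([[p]],float),K,np.array([s["k1"],0,0,0.]))[0,0]
    T=np.linalg.inv(s["camera_from_world"]);d=T[:3,:3]@[u[0],-u[1],-1];return T[:3,3],d/np.linalg.norm(d)
def tri(s1,p1,s2,p2):
    o1,d1=ray(s1,p1);o2,d2=ray(s2,p2)
    t=np.linalg.lstsq(np.c_[d1,-d2],o2-o1,rcond=None)[0]
    a=o1+t[0]*d1;b=o2+t[1]*d2;return (a+b)/2,np.linalg.norm(a-b)
def plane(s,p,z):
    o,d=ray(s,p);return o+d*(z-o[2])/d[2]
def proj(s,X):
    c=(s["camera_from_world"]@np.r_[X,1])[:3];u=np.array([c[0],-c[1]])/-c[2];u=u*(1+s["k1"]*u@u)
    return np.array([s["fx"]*u[0]+s["cx"],s["fy"]*u[1]+s["cy"]])
def blobs(s,lo,hi,amin=30):
    m=cv2.inRange(cv2.cvtColor(s["frame"],cv2.COLOR_RGB2HSV),lo,hi)
    n,l,st,c=cv2.connectedComponentsWithStats(m)
    return [(st[i],c[i],l==i) for i in range(1,n) if st[i][4]>=amin]
def axis_ends(mask):
    y,x=np.nonzero(mask);P=np.c_[x,y].astype(float);c=P.mean(0)
    v=np.linalg.svd(P-c,full_matrices=False)[2][0];v*=np.sign(v[0]) or 1;t=(P-c)@v
    return c+v*t.min(),c+v*t.max(),c
E
python3 - <<'E'
from h import *;import pickle
S=pickle.load(open("s0.pkl","rb"))
for n in S:
    print(n)
    for st,c,m in blobs(S[n],(105,150,40),(130,255,255),25):
        print("blue",st,c.round(1),[e.round(1) for e in axis_ends(m)[:2]])
    for lo in((0,160,60),(172,160,60)):
        for st,c,m in blobs(S[n],lo,(lo[0]+6,255,255),40):print("red",st,c.round(1))
g={}
for n,box in(("scene",(215,130,250,178)),("side",(275,190,320,224))):
    m=np.zeros((420,560),bool)
    for st,c,mm in blobs(S[n],(105,150,40),(130,255,255),5):m|=mm
    k=np.zeros_like(m);k[box[1]:box[3],box[0]:box[2]]=1
    g[n]=axis_ends(m&k);print(n,(m&k).sum(),[x.round(1) for x in g[n]])
a,b=g["scene"],g["side"]
for i,j in((0,0),(1,1),(0,1),(1,0),(2,2)):
    X,e=tri(S["scene"],a[i],S["side"],b[j]);print(i,j,X.round(1),e.round(1))
E
python3 - <<'E'
import cv2,numpy as np
a=cv2.imread("pics/scene0.png")[120:270,150:360];b=cv2.imread("pics/side0.png")[185:335,200:410]
cv2.imwrite("pics/crop0.png",np.hstack([cv2.resize(x,(400,286),interpolation=cv2.INTER_CUBIC) for x in(a,b)]))
E
```

```text
scene
blue [224 141  15  31 181] [231.5 156.1] [array([226.5, 170.8]), array([236.6, 140.9])]
blue [218 202  15   3  32] [224.7 203.1] [array([218. , 202.8]), array([232. , 203.5])]
blue [215 216   6   6  27] [217.5 218.9] [array([215., 221.]), array([219.9, 216.8])]
blue [222 217  26  16 271] [233.9 224.2] [array([221.5, 228.6]), array([247.2, 219.6])]
blue [211 223   8   7  37] [215.2 226.4] [array([212.2, 230. ]), array([217.6, 223.5])]
blue [247 226  12  10  67] [252.7 231.8] [array([247.6, 230.6]), array([258.4, 233.1])]
red [ 277  190   65   66 1475] [313.2 223.2]
red [451 275  12  12 101] [456.6 280.5]
side
blue [281 200  31  21 183] [296.1 210. ] [array([282.2, 218.1]), array([310.2, 201.7])]
blue [276 244  28  23 171] [289.8 255. ] [array([277. , 244.7]), array([301.6, 264.7])]
blue [286 244  24  17  54] [299.2 253.4] [array([286.2, 243.8]), array([308.2, 260.1])]
blue [264 254  42  50 746] [285.  281.1] [array([262.5, 255.3]), array([301.4, 300. ])]
blue [256 260  11  19  86] [260.2 269.7] [array([256.5, 261. ]), array([264. , 278.8])]
red [ 213  207   54   63 1136] [235.6 233.4]
scene 181 [array([226.5, 170.8]), array([236.6, 140.9]), array([231.5, 156.1])]
side 183 [array([282.2, 218.1]), array([310.2, 201.7]), array([296.1, 210. ])]
0 0 [ 596.4 -137.   249.8] 58.3
1 1 [ 616.3 -146.3  338.5] 64.5
0 1 [ 661.5 -121.9  295.6] 6.6
1 0 [ 551.2 -161.8  295.6] 6.1
2 2 [ 606.1 -141.6  293.8] 3.8
```

View pics/crop0.png

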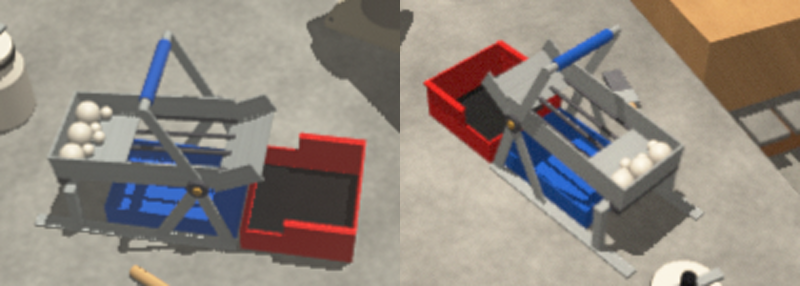

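The crop shows the tray with the large balls against the end wall and the small ones in front of them, the handle leaning back, and the bin on the lip side. Both views agree on the geometry:
- **Handle:** middle near (606,-142,292). The ends are 117 mm apart (120 given) and the height matches 289.
- **Lip direction:** about 110° in the world frame.

I'll straddle the bar with yaw 20°. First I lift, then travel.

Emit:
servo_tool --fingers '[0.05, 0.05, 0.05, 0.05, 0.05, 0.05, 0.05, 0.05, 0.05, 0.05]' --linear '[[0, 0, -0.05], [0, 0, -0.1], [0, 0, -0.15], [-0.03, -0.02, -0.17], [-0.07, -0.05, -0.17], [-0.11, -0.08, -0.17], [-0.15, -0.11, -0.17], [-0.19, -0.14, -0.17], [-0.23, -0.17, -0.17], [-0.27, -0.2, -0.17]]' --rotation '[[0, 0, 0], [0, 0, 0], [0, 0, 0], [0, 0, 8], [0, 0, 16], [0, 0, 24], [0, 0, 32], [0, 0, 40], [0, 0, 48], [0, 0, 56]]'

```text
time: 1.1
tool_pos: [422.3, 232.1, 420.0]
tcp_rot: [-180.0, 0.0, 96.7]
ft_force: [1.8, 0.1, 0.7]
finger_gap: 49.8
grip_force: 0.0
```

```bash
cat >> h.py <<'E'
from scipy.spatial.transform import Rotation as Ro
def totool(q,X,rpy):
    R=Ro.from_euler("xyz",q["tcp_rot"],degrees=True);T=Ro.from_euler("xyz",rpy,degrees=True)
    return R.inv().apply(np.array(X)-q["tool_pos"])/1e3,(R.inv()*T).as_rotvec(degrees=True)
E
python3 - <<'E'
from h import *;from bench import r;import pickle
q=r.sense();print(q["tool_pos"],q["tcp_rot"],q["joint_pos"]);print(totool(q,(606,-141.6,400),(180,0,19.9)))
S=pickle.load(open("s0.pkl","rb"))
for n in S:
    st,c,m=max((b for lo in((0,160,60),(172,160,60)) for b in blobs(S[n],lo,(lo[0]+6,255,255),200)),key=lambda b:b[0][4])
    h=cv2.minAreaRect(np.argwhere(m)[:,::-1].astype(np.float32));print(n,plane(S[n],h[0],45).round(),"bin expected 530,67")
E
```

```text
[422.32100216 232.11903787 419.95258399] [-1.79980289e+02  5.49121662e-03  9.67111357e+01] [ 2.26953999e+01 -1.10782641e+01  8.59011703e+01  1.54383500e-04
  1.05197555e+02  1.59843056e+01]
(array([-0.3926218 ,  0.13875308,  0.01994248]), array([-1.29857694e-02,  1.78554478e-02,  7.68111339e+01]))
scene [529.  66.  45.] bin expected 530,67
side [520. 100.  45.] bin expected 530,67
```

Emit:
servo_tool --fingers '[0.05, 0.05, 0.05, 0.05, 0.05, 0.05, 0.05, 0.05, 0.05, 0.05]' --linear '[[-0.042, 0.015, 0], [-0.084, 0.03, 0], [-0.126, 0.045, 0], [-0.168, 0.06, 0], [-0.21, 0.075, 0], [-0.252, 0.09, 0], [-0.294, 0.105, 0], [-0.336, 0.12, 0.005], [-0.37, 0.132, 0.01], [-0.3925, 0.139, 0.02]]' --rotation '[[0, 0, 8], [0, 0, 16], [0, 0, 24], [0, 0, 32], [0, 0, 40], [0, 0, 48], [0, 0, 56], [0, 0, 64], [0, 0, 72], [0, 0, 76.8]]'

```text
time: 2.1
tool_pos: [608.7, -141.3, 399.5]
tcp_rot: [180.0, 0.0, 19.8]
ft_force: [0.6, 0.3, 0.4]
finger_gap: 50.1
grip_force: 0.0
```

Run:
```python
from h import *;from bench import r
q=r.sense();print(q["time"],q["tool_pos"],q["tcp_rot"],q["joint_pos"]);print(totool(q,(606,-141.6,295),(180,0,19.9)))
s=r.snapshot("wrist");f=s["frame"]
for st,c,m in blobs(s,(105,150,40),(130,255,255),200): print(st,c,[plane(s,e,289).round(1) for e in axis_ends(m)])
cv2.imwrite("pics/w1.png",f[:,:,::-1])
```

```text
2.1 [ 608.65885681 -141.26630057  399.46950303] [1.79996251e+02 3.06801584e-02 1.98003198e+01] [-1.77548095e+01  1.09067887e+01  6.60652349e+01 -2.22471106e-02
  1.03050012e+02  5.24398504e+01]
(array([-0.00255876, -0.00059353,  0.10447085]), array([ 0.0037225 ,  0.03068341, -0.09967918]))
[ 207  127  113  159 8948] [266.30599017 183.63991954] [array([ 670.9, -101.1,  289. ]), array([ 551.2, -168.2,  289. ]), array([ 629.1, -124.6,  289. ])]
```

View pics/w1.png

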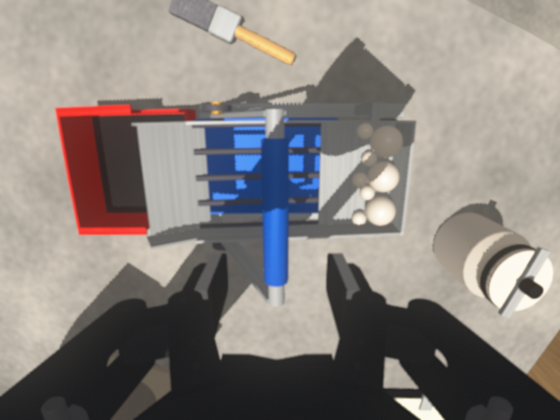

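The wrist view shows the grip running from (273,138) to (275,284), centred between the fingertips at columns 225 and 330. The three large balls are near (385,175), the small ones are beside them, and the jar is clear to the right. Going down to straddle the bar.

Emit:
servo_tool --fingers '[0.05, 0.05, 0.05, 0.05, 0.05, 0.05]' --linear '[[-0.001, 0, 0.025], [-0.0025, 0, 0.05], [-0.0025, 0, 0.07], [-0.0025, 0, 0.09], [-0.0025, 0, 0.104], [-0.0025, 0, 0.104]]' --rotation '[[0, 0, 0], [0, 0, 0], [0, 0, 0], [0, 0, 0], [0, 0, 0], [0, 0, 0]]'

```text
time: 2.75
tool_pos: [604.4, -138.8, 293.2]
tcp_rot: [-179.8, 0.2, 20.2]
ft_force: [0.2, 0.1, 0.5]
finger_gap: 50.1
grip_force: 0.0
```

Run:
```python
from h import *;from bench import r
q=r.sense();print(q["time"],q["tool_pos"],q["tcp_rot"],q["ft_force"])
d=np.array([np.cos(np.radians(109.9)),np.sin(np.radians(109.9)),0]);R=Ro.from_euler("xyz",q["tcp_rot"],degrees=True)
print("lip dir in tool",R.inv().apply(d))
```

```text
2.75 [ 604.44132982 -138.8486212   293.20790225] [-179.82354419    0.22361289   20.24860349] [0.16763554 0.08304795 0.45548287]
lip dir in tool [ 0.00608419 -0.99997682  0.00305593]
```

Emit:
servo_tool --fingers '[0.05, 0.05, 0.05, 0.05, 0.05, 0.05, 0.05, 0.05]' --linear '[[0, -0.003, 0], [0, -0.006, 0], [0, -0.008, 0], [0, -0.01, 0], [0, -0.012, 0], [0, -0.014, 0], [0, -0.016, 0], [0, -0.018, 0]]' --rotation '[[0, 0, 0], [0, 0, 0], [0, 0, 0], [0, 0, 0], [0, 0, 0], [0, 0, 0], [0, 0, 0], [0, 0, 0]]'

```text
time: 3.55
tool_pos: [600.4, -124.8, 297.5]
tcp_rot: [179.7, -0.1, 20.1]
ft_force: [3.5, -10.3, 4.3]
finger_gap: 50.2
grip_force: 6.0
```

Emit:
servo_tool --fingers '[0.05, 0.05, 0.05, 0.05, 0.05, 0.05, 0.05, 0.05, 0.05, 0.05]' --linear '[[0, -0.002, 0], [0, -0.004, 0], [0, -0.006, 0], [0, -0.008, 0], [0, -0.01, 0], [0, -0.012, 0], [0, -0.014, 0], [0, -0.016, 0], [0, -0.018, 0], [0, -0.018, 0]]' --rotation '[[0, 0, 0], [0, 0, 0], [0, 0, 0], [0, 0, 0], [0, 0, 0], [0, 0, 0], [0, 0, 0], [0, 0, 0], [0, 0, 0], [0, 0, 0]]'

```text
time: 4.55
tool_pos: [595.2, -108.8, 300.1]
tcp_rot: [179.5, -0.3, 20.1]
ft_force: [4.2, -12.3, 9.4]
finger_gap: 50.0
grip_force: 6.5
```

```bash
cat >> h.py <<'E'
def shot(r,name):
    a=r.snapshot("scene");b=r.snapshot("wrist")
    A=cv2.resize(a["frame"][120:270,150:360],(400,286),interpolation=cv2.INTER_CUBIC);B=cv2.resize(b["frame"],(400,300))[:286]
    cv2.imwrite(name,np.hstack([A,B])[:,:,::-1])
    q=r.sense();d=np.array([-.3404,.9403]);x=(q["tool_pos"][:2]-[582,-75.5])@d-q["finger_gap"]/2+10.5
    print(q["time"],"bar x",round(x,1),"tilt",round(np.arcsin(x/165)+.4398,3),"F",q["ft_force"].round(1),q["tool_pos"].round(1))
E
python3 -c "
from h import *;from bench import r
shot(r,'pics/a1.png')"
```

```text
4.65 bar x -50.3 tilt 0.13 F [  4.4 -12.1   9. ] [ 595.2 -108.8  300. ]
```

View pics/a1.png

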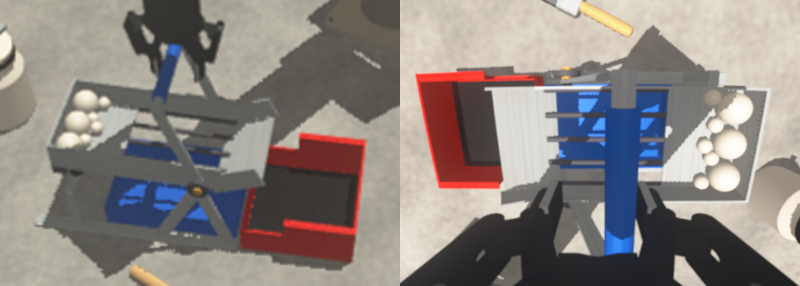

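The tray is about level (tilt near 0.13 by my estimate), with all the balls still on the apron and one small one perhaps starting to move at wrist (668,130). I'll tilt a little more and wait.

Emit:
servo_tool --fingers '[0.05, 0.05, 0.05, 0.05, 0.05, 0.05, 0.05, 0.05, 0.05, 0.05]' --linear '[[0, -0.001, 0], [0, -0.002, 0], [0, -0.003, 0], [0, -0.004, 0], [0, -0.005, 0], [0, -0.006, 0], [0, -0.006, 0], [0, -0.006, 0], [0, -0.006, 0], [0, -0.006, 0]]' --rotation '[[0, 0, 0], [0, 0, 0], [0, 0, 0], [0, 0, 0], [0, 0, 0], [0, 0, 0], [0, 0, 0], [0, 0, 0], [0, 0, 0], [0, 0, 0]]'

```text
time: 5.65
tool_pos: [593.0, -102.8, 299.8]
tcp_rot: [179.6, -0.3, 20.1]
ft_force: [3.0, -10.4, 10.0]
finger_gap: 49.8
grip_force: 5.7
```

Emit:
servo_tool --fingers '[0.05, 0.05, 0.05, 0.05, 0.05, 0.05, 0.05, 0.05, 0.05, 0.05]' --linear '[[0, 0, 0], [0, 0, 0], [0, 0, 0], [0, 0, 0], [0, 0, 0], [0, 0, 0], [0, 0, 0], [0, 0, 0], [0, 0, 0], [0, 0, 0]]' --rotation '[[0, 0, 0], [0, 0, 0], [0, 0, 0], [0, 0, 0], [0, 0, 0], [0, 0, 0], [0, 0, 0], [0, 0, 0], [0, 0, 0], [0, 0, 0]]'

```text
time: 6.65
tool_pos: [592.5, -101.8, 298.7]
tcp_rot: [179.7, -0.2, 20.2]
ft_force: [2.8, -6.7, 6.9]
finger_gap: 50.2
grip_force: 3.8
```

```bash
python3 -c "
from h import *;from bench import r
shot(r,'pics/a2.png')"
```

```text
6.75 bar x -42.6 tilt 0.179 F [ 2.9 -6.9  5.5] [ 592.4 -101.8  298.6]
```

View pics/a2.png

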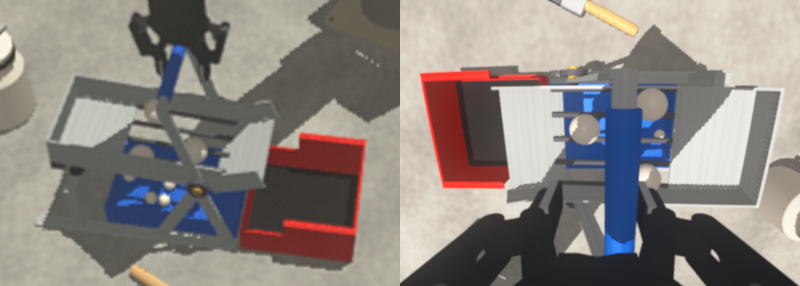

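The balls are running: three large ones are on the bars at wrist (585,128), (652,104) and (650,178). At least three small ones are already in the blue pan at scene (150-175,190). Holding to let them finish.

Emit:
servo_tool --fingers '[0.05, 0.05, 0.05, 0.05, 0.05, 0.05, 0.05, 0.05, 0.05, 0.05]' --linear '[[0, 0, 0], [0, 0, 0], [0, 0, 0], [0, 0, 0], [0, 0, 0], [0, 0, 0], [0, 0, 0], [0, 0, 0], [0, 0, 0], [0, 0, 0]]' --rotation '[[0, 0, 0], [0, 0, 0], [0, 0, 0], [0, 0, 0], [0, 0, 0], [0, 0, 0], [0, 0, 0], [0, 0, 0], [0, 0, 0], [0, 0, 0]]'

```text
time: 7.75
tool_pos: [592.3, -101.7, 298.5]
tcp_rot: [179.7, -0.2, 20.2]
ft_force: [2.3, -6.3, 6.2]
finger_gap: 49.9
grip_force: 3.5
```

Emit:
servo_tool --fingers '[0.05, 0.05, 0.05, 0.05, 0.05, 0.05, 0.05, 0.05, 0.05, 0.05]' --linear '[[0, 0, 0], [0, 0, 0], [0, 0, 0], [0, 0, 0], [0, 0, 0], [0, 0, 0], [0, 0, 0], [0, 0, 0], [0, 0, 0], [0, 0, 0]]' --rotation '[[0, 0, 0], [0, 0, 0], [0, 0, 0], [0, 0, 0], [0, 0, 0], [0, 0, 0], [0, 0, 0], [0, 0, 0], [0, 0, 0], [0, 0, 0]]'

```text
time: 8.75
tool_pos: [592.3, -101.7, 298.5]
tcp_rot: [179.7, -0.2, 20.2]
ft_force: [2.9, -6.0, 5.6]
finger_gap: 49.7
grip_force: 3.5
```

Run:
```python
from h import *;from bench import r
shot(r,'pics/tmp.png')
c=r.snapshot("side")["frame"][195:315,210:370];a=r.snapshot("scene")["frame"][150:255,170:310];b=r.snapshot("wrist")["frame"][80:300,100:560]
z=lambda f,w,h:cv2.resize(f,(w,h),interpolation=cv2.INTER_CUBIC)
cv2.imwrite("pics/a3.png",np.vstack([np.hstack([z(a,400,300),z(c,400,300)]),z(b,800,300)])[:,:,::-1])
```

```text
8.85 bar x -42.5 tilt 0.179 F [ 3.4 -5.9  5.8] [ 592.3 -101.6  298.5]
```

View pics/a3.png

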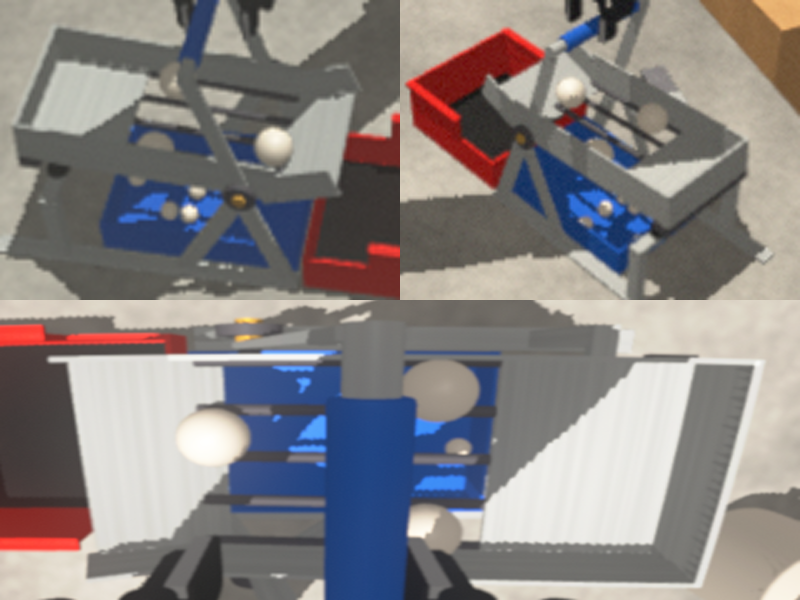

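Current positions:
- **Large balls:** one has stopped at the lip (wrist crop (213,437)). The other two sit on the bars just past the apron, at (440,390) and (430,530).
- **Small balls:** four show in the pan at scene crop (137,178), (197,190), (170,211) and (190,213). The apron is empty.

I'll tilt slightly more, staying below 0.25, so the other large ones run and I can account for the fifth small ball.

Emit:
servo_tool --fingers '[0.05, 0.05, 0.05, 0.05, 0.05, 0.05, 0.05, 0.05, 0.05, 0.05]' --linear '[[0, -0.001, 0], [0, -0.002, 0], [0, -0.003, 0], [0, -0.004, 0], [0, -0.005, 0], [0, -0.006, 0], [0, -0.007, 0], [0, -0.008, 0], [0, -0.008, 0], [0, -0.008, 0]]' --rotation '[[0, 0, 0], [0, 0, 0], [0, 0, 0], [0, 0, 0], [0, 0, 0], [0, 0, 0], [0, 0, 0], [0, 0, 0], [0, 0, 0], [0, 0, 0]]'

```text
time: 10.0
tool_pos: [589.3, -93.8, 298.1]
tcp_rot: [179.8, -0.1, 20.2]
ft_force: [1.0, -5.5, 5.7]
finger_gap: 50.1
grip_force: 2.8
```

Emit:
servo_tool --fingers '[0.05, 0.05, 0.05, 0.05, 0.05, 0.05, 0.05, 0.05, 0.05, 0.05]' --linear '[[0, 0, 0], [0, 0, 0], [0, 0, 0], [0, 0, 0], [0, 0, 0], [0, 0, 0], [0, 0, 0], [0, 0, 0], [0, 0, 0], [0, 0, 0]]' --rotation '[[0, 0, 0], [0, 0, 0], [0, 0, 0], [0, 0, 0], [0, 0, 0], [0, 0, 0], [0, 0, 0], [0, 0, 0], [0, 0, 0], [0, 0, 0]]'

```text
time: 11.0
tool_pos: [589.3, -93.9, 298.1]
tcp_rot: [179.8, -0.1, 20.2]
ft_force: [1.7, -5.1, 4.8]
finger_gap: 49.8
grip_force: 2.8
```

```bash
cat >> h.py <<'E'
def mosaic(r,name):
    c=r.snapshot("side")["frame"][195:315,210:370];a=r.snapshot("scene")["frame"][150:255,170:310];b=r.snapshot("wrist")["frame"][80:300,100:560]
    z=lambda f,w,h:cv2.resize(f,(w,h),interpolation=cv2.INTER_CUBIC)
    g=np.vstack([np.hstack([z(a,400,300),z(c,400,300)]),z(b,800,300)])[:,:,::-1]
    g=np.clip(255*(g/255.)**.7,0,255);cv2.imwrite(name,g)
E
python3 - <<'E'
from h import *;from bench import r
shot(r,'pics/tmp.png');mosaic(r,"pics/a4.png")
E
```

```text
11.1 bar x -34.2 tilt 0.231 F [ 1.5 -6.1  5.1] [589.3 -93.8 298.1][ WARN:0@1.724] global loadsave.cpp:1063 imwrite_ Unsupported depth image for selected encoder is fallbacked to CV_8U.
```

View pics/a4.png

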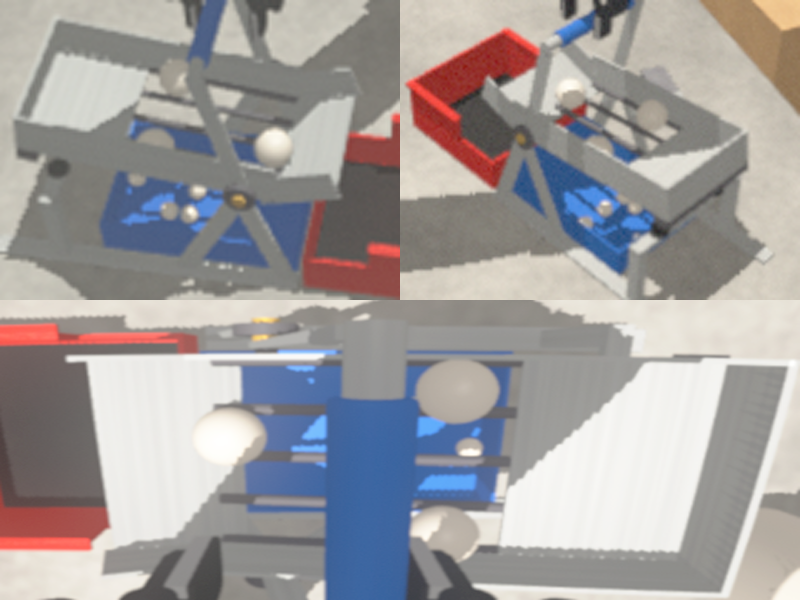

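Tilt is about 0.23, and the two large balls in the outer gaps have not moved: wrist (457,390) and (443,530). Four small ones show in the pan in the scene view, so I'll cast rays in the sieve frame to locate the fifth.

Run:
```python
from h import *;from bench import r
S={n:r.snapshot(n) for n in("scene","side","wrist")}
f={"scene":lambda u,v:(170+u*.35,150+v*.35),"side":lambda u,v:(210+u*.4,195+v*.4),"wrist":lambda u,v:(100+u*.575,80+v*220/300)}
d=np.array([-.3404,.9403]);n=np.array([-.9403,-.3404])
G=lambda X:(round((X[:2]-[582,-75.5])@d),round((X[:2]-[582,-75.5])@n))
P={"scene":[(137,178),(197,190),(170,211),(190,213)],"side":[(206,208),(188,222),(235,205),(240,238)],"wrist":[(470,447)]}
for k in P:
    for p in P[k]:print(k,p,"on pan floor z=14:",G(plane(S[k],f[k](*p),14)),"| on bars z~150:",G(plane(S[k],f[k](*p),150)))
L={"scene":[(175,75),(155,143),(273,147)],"side":[(252,112),(198,148),(170,93)],"wrist":[(457,390),(443,530),(230,437)]}
for i in range(3):
    for a,b in(("scene","wrist"),("scene","side")):
        X,e=tri(S[a],f[a](*L[a][i]),S[b],f[b](*L[b][i]));print("large",i,a,b,G(X),X[2].round(),e.round(1))
```

```text
scene (137, 178) on pan floor z=14: (-146, 16) | on bars z~150: (-102, -87)
scene (197, 190) on pan floor z=14: (-75, 10) | on bars z~150: (-39, -92)
scene (170, 211) on pan floor z=14: (-98, -24) | on bars z~150: (-60, -122)
scene (190, 213) on pan floor z=14: (-75, -23) | on bars z~150: (-40, -121)
side (206, 208) on pan floor z=14: (-79, 9) | on bars z~150: (-168, 102)
side (188, 222) on pan floor z=14: (-81, 44) | on bars z~150: (-169, 133)
side (235, 205) on pan floor z=14: (-102, -24) | on bars z~150: (-187, 74)
side (240, 238) on pan floor z=14: (-147, 14) | on bars z~150: (-227, 107)
wrist (470, 447) on pan floor z=14: (-190, 417) | on bars z~150: (-133, 253)
large 0 scene wrist (364, -1158) 1526.0 50.5
large 0 scene side (-101, -7) 202.0 50.5
large 1 scene wrist (67, -438) 647.0 7.7
large 1 scene side (-88, 3) 118.0 48.5
large 2 scene wrist (21, -133) 386.0 156.1
large 2 scene side (22, -17) 138.0 2.1
```

All five small balls are in the pan; scene and side agree on (-146,16), (-77,9), (-100,-24), (-75,-23) and (-81,44). The wrist and large-ball rows are mis-entered (crop offset and pairing), but I don't need them. Now I tip further to about 0.40, still below the lip's release angle, so the two held large balls run first.

Emit:
servo_tool --fingers '[0.05, 0.05, 0.05, 0.05, 0.05, 0.05, 0.05, 0.05, 0.05, 0.05]' --linear '[[0, -0.002, 0], [0, -0.004, -0.001], [0, -0.006, -0.002], [0, -0.008, -0.003], [0, -0.01, -0.004], [0, -0.012, -0.005], [0, -0.014, -0.005], [0, -0.016, -0.005], [0, -0.016, -0.005], [0, -0.016, -0.005]]' --rotation '[[0, 0, 0], [0, 0, 0], [0, 0, 0], [0, 0, 0], [0, 0, 0], [0, 0, 0], [0, 0, 0], [0, 0, 0], [0, 0, 0], [0, 0, 0]]'

```text
time: 12.4
tool_pos: [582.9, -77.6, 301.8]
tcp_rot: [180.0, -0.0, 20.2]
ft_force: [1.5, -3.5, 2.5]
finger_gap: 49.8
grip_force: 2.1
```

Emit:
servo_tool --fingers '[0.05, 0.05, 0.05, 0.05, 0.05, 0.05, 0.05, 0.05, 0.05, 0.05]' --linear '[[0, -0.002, 0], [0, -0.004, 0], [0, -0.006, 0], [0, -0.008, 0], [0, -0.01, 0], [0, -0.011, 0], [0, -0.011, 0], [0, -0.011, 0], [0, -0.011, 0], [0, -0.011, 0]]' --rotation '[[0, 0, 0], [0, 0, 0], [0, 0, 0], [0, 0, 0], [0, 0, 0], [0, 0, 0], [0, 0, 0], [0, 0, 0], [0, 0, 0], [0, 0, 0]]'

```text
time: 13.4
tool_pos: [579.0, -67.0, 301.0]
tcp_rot: [-180.0, 0.0, 20.2]
ft_force: [1.3, -1.7, 0.4]
finger_gap: 50.1
grip_force: 1.1
```

Emit:
servo_tool --fingers '[0.05, 0.05, 0.05, 0.05, 0.05, 0.05, 0.05, 0.05, 0.05, 0.05]' --linear '[[0, 0, 0], [0, 0, 0], [0, 0, 0], [0, 0, 0], [0, 0, 0], [0, 0, 0], [0, 0, 0], [0, 0, 0], [0, 0, 0], [0, 0, 0]]' --rotation '[[0, 0, 0], [0, 0, 0], [0, 0, 0], [0, 0, 0], [0, 0, 0], [0, 0, 0], [0, 0, 0], [0, 0, 0], [0, 0, 0], [0, 0, 0]]'

```text
time: 14.4
tool_pos: [578.9, -67.1, 301.2]
tcp_rot: [-180.0, 0.0, 20.2]
ft_force: [0.5, -1.2, -2.0]
finger_gap: 49.8
grip_force: 1.1
```

```bash
python3 - <<'E' 2>/dev/null
from h import *;from bench import r
shot(r,'pics/tmp.png');mosaic(r,"pics/a5.png")
E
```

```text
14.5 bar x -5.6 tilt 0.406 F [ 0.8 -1.5 -0.7] [578.9 -67.2 301.2]
```

View pics/a5.png

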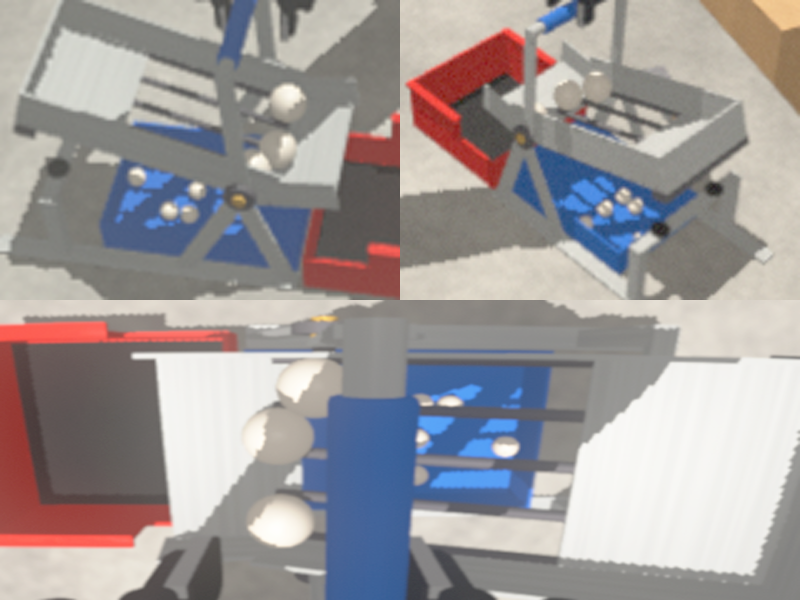

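All three large balls now sit at the lip, at wrist (308,387), (277,437) and (280,520). Five small ones show in the pan at wrist (425,400), (450,400), (420,438), (505,447) and (418,475). Next I tip to about 0.85.

Emit:
servo_tool --fingers '[0.05, 0.05, 0.05, 0.05, 0.05, 0.05, 0.05, 0.05, 0.05, 0.05]' --linear '[[0, -0.003, 0], [0, -0.006, 0], [0, -0.01, 0], [0, -0.014, 0], [0, -0.018, 0], [0, -0.022, 0], [0, -0.026, 0], [0, -0.03, 0], [0, -0.034, 0.001], [0, -0.038, 0.002]]' --rotation '[[0, 0, 0], [0, 0, 0], [0, 0, 0], [0, 0, 0], [0, 0, 0], [0, 0, 0], [0, 0, 0], [0, 0, 0], [0, 0, 0], [0, 0, 0]]'

```text
time: 15.65
tool_pos: [565.8, -31.0, 299.2]
tcp_rot: [-180.0, -0.0, 20.2]
ft_force: [0.5, -1.4, 2.1]
finger_gap: 50.2
grip_force: 0.8
```

Emit:
servo_tool --fingers '[0.05, 0.05, 0.05, 0.05, 0.05, 0.05, 0.05, 0.05, 0.05, 0.05]' --linear '[[0, -0.004, 0.001], [0, -0.008, 0.002], [0, -0.012, 0.003], [0, -0.016, 0.004], [0, -0.02, 0.005], [0, -0.024, 0.006], [0, -0.028, 0.007], [0, -0.032, 0.007], [0, -0.034, 0.007], [0, -0.034, 0.007]]' --rotation '[[0, 0, 0], [0, 0, 0], [0, 0, 0], [0, 0, 0], [0, 0, 0], [0, 0, 0], [0, 0, 0], [0, 0, 0], [0, 0, 0], [0, 0, 0]]'

```text
time: 16.65
tool_pos: [553.8, 0.8, 291.9]
tcp_rot: [-180.0, 0.0, 20.2]
ft_force: [0.1, -2.5, -1.5]
finger_gap: 49.8
grip_force: 1.3
```

Emit:
servo_tool --fingers '[0.05, 0.05, 0.05, 0.05, 0.05, 0.05, 0.05, 0.05, 0.05, 0.05]' --linear '[[0, 0, 0], [0, 0, 0], [0, 0, 0], [0, 0, 0], [0, 0, 0], [0, 0, 0], [0, 0, 0], [0, 0, 0], [0, 0, 0], [0, 0, 0]]' --rotation '[[0, 0, 0], [0, 0, 0], [0, 0, 0], [0, 0, 0], [0, 0, 0], [0, 0, 0], [0, 0, 0], [0, 0, 0], [0, 0, 0], [0, 0, 0]]'

```text
time: 17.65
tool_pos: [554.1, 0.4, 292.3]
tcp_rot: [-180.0, 0.0, 20.2]
ft_force: [-1.1, -3.7, -2.7]
finger_gap: 49.6
grip_force: 1.7
```

```bash
python3 - <<'E' 2>/dev/null
from h import *;from bench import r
shot(r,'pics/tmp.png')
S={k:r.snapshot(k) for k in("scene","side")}
d=np.array([-.3404,.9403]);n=np.array([-.9403,-.3404])
for k,s in S.items():
    for st,c,m in blobs(s,(0,0,95),(40,70,255),15):
        X=plane(s,c,25);g=(X[:2]-[582,-75.5])
        if abs(g@d)<260 and abs(g@n)<110 and st[4]<900:print(k,st,"grader",(g@d).round(),(g@n).round())
E
```

```text
17.75 bar x 66.3 tilt 0.853 F [-0.6 -3.8 -3.1] [5.541e+02 4.000e-01 2.923e+02]
scene [264 189  27  35 439] grader 40.0 69.0
scene [235 197  10   7  21] grader -85.0 67.0
scene [215 210   6   5  22] grader -145.0 10.0
scene [320 210  18  29 313] grader 212.0 18.0
scene [237 214   5   5  19] grader -73.0 2.0
scene [227 221   5   6  22] grader -98.0 -30.0
scene [234 223   5   5  20] grader -75.0 -32.0
scene [234 222  15  20  54] grader -50.0 -60.0
scene [258 230   9  12  32] grader 16.0 -58.0
side [225 233   9   7  34] grader 224.0 35.0
side [297 271   9   9  44] grader -96.0 -16.0
side [289 276   5   5  21] grader -83.0 18.0
```

```bash
python3 - <<'E' 2>/dev/null
from h import *;from bench import r
c=r.snapshot("side")["frame"][190:310,200:360];a=r.snapshot("scene")["frame"][150:270,200:360];b=r.snapshot("wrist")["frame"]
z=lambda f,w,h:cv2.resize(f,(w,h),interpolation=cv2.INTER_CUBIC)
g=np.vstack([np.hstack([z(a,400,300),z(c,400,300)]),np.hstack([z(b,400,300),z(a[20:110,60:160],400,300)])])[:,:,::-1]
cv2.imwrite("pics/a6.png",(255*(g/255.)**.7).astype(np.uint8))
E
```

```text
(no output)
```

View pics/a6.png

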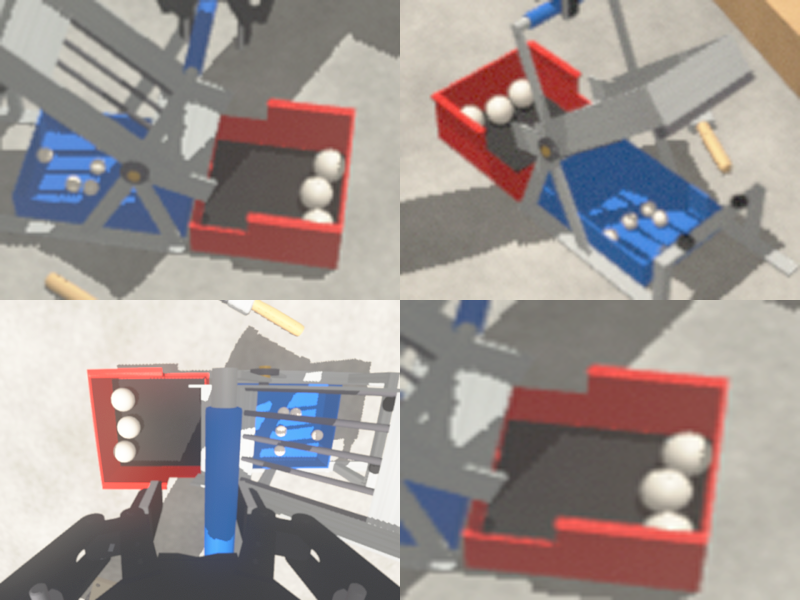

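All three large balls are in the red bin at wrist (122,398), (128,427) and (124,451), and all five small ones are in the blue pan. Now I lower the tray by easing back.

Emit:
servo_tool --fingers '[0.05, 0.05, 0.05, 0.05, 0.05, 0.05, 0.05, 0.05, 0.05, 0.05]' --linear '[[0, 0.004, 0], [0, 0.01, -0.001], [0, 0.016, -0.002], [0, 0.022, -0.003], [0, 0.028, -0.004], [0, 0.034, -0.005], [0, 0.04, -0.006], [0, 0.046, -0.007], [0, 0.052, -0.007], [0, 0.058, -0.007]]' --rotation '[[0, 0, 0], [0, 0, 0], [0, 0, 0], [0, 0, 0], [0, 0, 0], [0, 0, 0], [0, 0, 0], [0, 0, 0], [0, 0, 0], [0, 0, 0]]'

```text
time: 19.0
tool_pos: [574.3, -54.5, 299.2]
tcp_rot: [-180.0, 0.0, 20.2]
ft_force: [1.5, -1.6, -1.5]
finger_gap: 49.9
grip_force: 1.2
```

Emit:
servo_tool --fingers '[0.05, 0.05, 0.05, 0.05, 0.05, 0.05, 0.05, 0.05, 0.05, 0.05]' --linear '[[0, 0.006, 0], [0, 0.012, 0], [0, 0.018, 0], [0, 0.024, 0], [0, 0.03, 0], [0, 0.036, 0], [0, 0.042, 0], [0, 0.048, 0], [0, 0.054, 0], [0, 0.06, 0]]' --rotation '[[0, 0, 0], [0, 0, 0], [0, 0, 0], [0, 0, 0], [0, 0, 0], [0, 0, 0], [0, 0, 0], [0, 0, 0], [0, 0, 0], [0, 0, 0]]'

```text
time: 20.0
tool_pos: [595.1, -110.8, 299.3]
tcp_rot: [180.0, -0.0, 20.2]
ft_force: [1.1, -1.8, -2.0]
finger_gap: 49.8
grip_force: 1.2
```

Emit:
servo_tool --fingers '[0.05, 0.05, 0.05, 0.05, 0.05, 0.05, 0.05, 0.05, 0.05, 0.05]' --linear '[[0, 0.003, 0], [0, 0.005, 0], [0, 0.007, 0], [0, 0.009, 0], [0, 0.011, 0], [0, 0.013, 0], [0, 0.015, 0], [0, 0.017, 0], [0, 0.019, 0], [0, 0.021, 0]]' --rotation '[[0, 0, 0], [0, 0, 0], [0, 0, 0], [0, 0, 0], [0, 0, 0], [0, 0, 0], [0, 0, 0], [0, 0, 0], [0, 0, 0], [0, 0, 0]]'

```text
time: 21.0
tool_pos: [602.3, -129.8, 299.5]
tcp_rot: [-180.0, -0.0, 20.2]
ft_force: [-0.4, -0.1, -0.0]
finger_gap: 50.3
grip_force: 0.0
```

Emit:
servo_tool --fingers '[0.05, 0.05, 0.05, 0.05, 0.05]' --linear '[[0, 0.003, 0], [0, 0.006, 0], [0, 0.008, 0], [0, 0.01, 0], [0, 0.01, 0]]' --rotation '[[0, 0, 0], [0, 0, 0], [0, 0, 0], [0, 0, 0], [0, 0, 0]]'

```text
time: 21.5
tool_pos: [605.7, -139.6, 299.2]
tcp_rot: [-180.0, 0.0, 20.2]
ft_force: [-0.7, 0.7, -0.3]
finger_gap: 50.0
grip_force: 0.0
```

```bash
cat > chk.py <<'E'
from h import *;from bench import r;import pickle
q=r.sense();print(q["time"],q["tool_pos"].round(1),q["ft_force"].round(1))
S={k:r.snapshot(k) for k in("scene","side")};O=pickle.load(open("s0.pkl","rb"))
for k,box in(("scene",(215,130,250,178)),("side",(275,190,320,224))):
    for s in(O[k],S[k]):
        m=cv2.inRange(cv2.cvtColor(s["frame"],cv2.COLOR_RGB2HSV),(105,150,40),(130,255,255))>0
        b=np.zeros_like(m);b[box[1]:box[3],box[0]:box[2]]=1;print(k,(m&b).sum(),[e.round(1) for e in axis_ends(m&b)])
d=cv2.absdiff(O["scene"]["frame"],S["scene"]["frame"]).max(2)
for n,(x,y,w,h) in dict(jar=(122,130,48,60),bottle=(428,272,38,50),brush=(216,256,64,46)).items():print(n,"changed px",(d[y:y+h,x:x+w]>40).sum())
E
python3 chk.py
```

```text
21.5 [ 605.7 -139.6  299.2] [-0.7  0.7 -0.3]
scene 181 [array([226.5, 170.8]), array([236.6, 140.9]), array([231.5, 156.1])]
scene 41 [array([233.5, 144. ]), array([234.2, 153.1]), array([233.9, 148.7])]
side 183 [array([282.2, 218.1]), array([310.2, 201.7]), array([296.1, 210. ])]
side 107 [array([282.4, 218.2]), array([299.5, 207.8]), array([290.2, 213.5])]
jar changed px 0
bottle changed px 0
brush changed px 0
```

Force is zero, so the tray is off the fingers. I lift straight up, clear the sieve and check.

Emit:
servo_tool --fingers '[0.05, 0.05, 0.05, 0.05, 0.05, 0.05, 0.05, 0.05, 0.05, 0.05]' --linear '[[0, 0, -0.01], [0, 0, -0.03], [0, 0, -0.05], [0, 0, -0.08], [0, 0, -0.11], [0, 0, -0.15], [0, 0, -0.19], [0, 0, -0.22], [0, 0, -0.22], [0, 0, -0.22]]' --rotation '[[0, 0, 0], [0, 0, 0], [0, 0, 0], [0, 0, 0], [0, 0, 0], [0, 0, 0], [0, 0, 0], [0, 0, 0], [0, 0, 0], [0, 0, 0]]'

```text
time: 22.6
tool_pos: [605.8, -139.3, 521.0]
tcp_rot: [179.9, -0.1, 20.2]
ft_force: [-1.0, -1.1, -0.9]
finger_gap: 50.1
grip_force: 0.0
```

```bash
python3 chk.py
```

```text
22.6 [ 605.8 -139.3  521. ] [-1.  -1.1 -0.9]
scene 181 [array([226.5, 170.8]), array([236.6, 140.9]), array([231.5, 156.1])]
scene 108 [array([229.2, 161.8]), array([236. , 142.6]), array([232.7, 151.8])]
side 183 [array([282.2, 218.1]), array([310.2, 201.7]), array([296.1, 210. ])]
side 176 [array([282.2, 218.1]), array([310. , 202.1]), array([295.8, 210.3])]
jar changed px 0
bottle changed px 0
brush changed px 0
```

In the side view the handle is back at its starting pose to within half a pixel. The jar, bottle and brush are unchanged, and the arm is clear.

```bash
python3 -c "
from bench import r
print(r.hand_in())"
```

```text
the job is handed in; nothing more can be done
None
```

I handed the job in at about 22.6 s: the five small balls dropped into the blue pan first, then the three large ones rolled into the red bin, the tray is back on its rest, and the jar, bottle and brush are undisturbed; no verdict was returned.

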